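# Load a carved panel under the jig's spring clip

## Robot

A 6-joint arm with a two-finger parallel gripper is mounted at the origin on the work surface. World frame = base frame: x ahead of the robot, y to its left, z up, the work surface at z = 0. Lengths are in m, angles in rad, forces in N, time in s.
With the tool pointing down it reaches from about 0.375 to 0.9 m from the base axis. Payload 3.1 kg.
Tool frame: the origin (TCP) lies midway between the tips of the shut fingers; the grasp point (between the pads) lies 19 mm behind it; x points along the fingers, z is the direction in which the jaws open and shut, and the axes are right-handed (so a half turn about x gives the same grasp; the last joint's range is limited). The gripper opens to 85 mm and grips with 20 to 120 N. Pads are 22 mm wide; open, the fingers measure 114 mm over their backs; the gripper's body (76 mm by 85 mm) begins 54 mm behind the grasp point. The pads swing forward as they close: fully open they stand 13 mm farther back than shut.
Start: joints at [-1.331, 0.527, 1.433, -0, 1.181, -0.178], TCP at [0.254, -0.571, 0.231] pointing down, gripper open.
Joint ranges: [-3.08, 3.08], [-0.75, 2.2], [0.22, 2.44], [-1.43, 4.57], [0, 2.65], [-2.85, 2.85]. Speed limits (rad/s): [2.79, 2.79, 3.14, 3.14, 3.14, 3.14].

## Interface

Orientations are given as a unit quaternion [x, y, z, w].
In Python, from station import telemetry, optics, manip gives the robot as it stands.
- The arm moves only by the tool step_arm, never from a script. Its argument "commands" is a list of rows, each a list of 4 numbers: the shift along the tool's x, y, z in m, then the turn about the tool's x in rad. A call has 1 to 8 rows; each row is the pose to reach, as a shift and turn from the pose measured when the call began, along the tool's axes at that moment; what a row does not reach only later rows make up. A row lasts 1/12 s, in which the tool goes at most 41.7 mm and 7.16 degrees, less where a joint would pass 70% of its speed; a pose out of reach is approached as far as the arm can. A call with a gripper value outside its range is refused whole. "jaw" is the finger opening in m, from 0 to 0.0854, set as the call begins (left out, the last holds). The fingers move at their own pace and stop on an object; "grip_force" is the grip in N (left out, the last holds). Time passes only in rows, so rows that repeat a pose let the fingers close. It gives the time, the measured TCP pose, the force and the opening at its end, in the units of the state.
- telemetry.sense(): the state, without advancing time (a new reading comes with each control period).
- optics.snapshot(name): name is "scene" or "top" or "wrist"; returns the picture (400x640x3 uint8, red, green, blue); there is no depth.
- optics.camera_params(name): a dict with "mtx" (3x3 intrinsics, pixels), "origin" and "attitude" of the camera in the world. Camera axes: x right, y down, z forward; pixel columns grow to the right and rows downward; lengths in m; the calibration is good to about 2 mm. A picture is of the moment at which its call begins: read the wrist's pose just before it. camera_params takes no time and is no camera call; for the wrist camera it gives the pose at the moment of the call.
- manip.sign_off(): hands the job in, once; it reports no verdict.
The state is a dict: "t": time; "q": joint angles; "qd": joint speeds; "tau": joint torques, N m; "tcp_pos": TCP position; "tool_rot": TCP orientation; "force": force on the tool from outside, world axes, zero at the start; "ft_torque": the same for the moment, N m; "finger_gap": opening from 0.0 (shut) to 1.0 (fully open).
Only numpy, scipy, OpenCV 4.12 (cv2) and the standard library are available. Lean on these libraries where they do the work, as an engineer would, in place of code of your own. Each camera call takes 0.05 s, during which the arm holds its last target.

## Task

Load the small carved panel into the holding jig for finishing: swing the jig's spring clip right up so that it stays open, slide the panel flat along the bed between the guides, plain end first, and press it gently home against the stop screw of the blue backstop. Then keep hold of the clip while you lower it slowly and softly onto the panel's plain end (never let it snap down or squeeze the wood hard) and let go, leaving the other things on the bench alone.

Things in the scene. Friction and masses are not known exactly. Their poses are not given: they have to be found in the camera images.
- jig: holding jig fixed to the bench: plywood bed 270 x 150 mm, 20 mm thick, with aluminium guides and a steel clip. Origin on the bench under the bed, 130 mm from its open end; x runs along the bed from the open end towards the hinge (the panel slides in along +x), y across, z up; bed top at z = 20 mm
- clip_hinge (a point): middle of the clip's hinge axis, fixed to the jig at x = 125, y = 0, z = 50 mm; the axis runs along the jig's y; axes as the jig's
- clip_bar (a point): middle of the clip's red grip bar: round, 12 mm thick, along the jig's y, 84 mm free between the side arms, 125 mm from the hinge axis; shut, it is level with the hinge, towards the open end. Pinch it from above, fingers closing along the jig's x; it can turn between them. The rubber foot, 44 mm long, hangs below the arms 72 mm from the hinge; how far is screw-set and differs by up to 10 mm
- clip (a joint): clip angle, rad: 0 shut with no panel (as it starts), growing as the bar swings up and back, 1.4 at its open stop. On the panel it rests anywhere from 0.09 to 0.25, as the foot is set (not reported: feel it). Over-centre spring: below about 0.75 it pulls shut, above it pushes open and stays open; about 4 N at the bar holds it near either end. Let go in between, it snaps
- panel_center (a point): centre of the loose carved panel, pale wood, 150 x 56 mm, 18 mm thick (origin half-way up, 9 mm above its underside), about 0.13 kg; x along its length towards its plain end, z up. The plaited carving covers the top of the other two thirds. It starts flat on the bench to one side of the jig.
- panel_end (a point): middle of the panel's plain end face, 75 mm along x from panel_center; axes as the panel's
- panel: the panel again, origin in the middle of its underside
- stop_face (a point): middle of the blue block's front face, 9 mm above the bed. A brass stop screw with a 14 mm wide head sticks out of it along the jig's -x by an unknown 4 to 22 mm (not reported: see or feel it); its hard, fixed end is where the panel's end belongs. A small spring pin stands 2 mm proud of the screw; 0.6 N pushes it flush
- stop: the blue backstop block with its stop screw, 36 mm wide, 24 mm high, fixed to the bed at a different place each time; origin at the foot of its front face, on the bed; axes as the jig's
- dish: round carved wooden dish, 116 mm across, 22 mm high, loose; origin under its centre; leave alone
- gouge: gouge with wooden handle, 215 mm long, loose; leave alone
- chisel: chisel with wooden handle, 215 mm long, loose; leave alone
- guide_mouth (a point): middle of the bed top between the near ends of the two straight guides, at x = 20 mm in the jig. Guides: 12 mm high, from here to x = 85 mm, 59 mm apart (1.5 mm clearance each side of the panel); ahead of them, from x = -3 mm, their ends flare out to about 80 mm apart
Things that resemble listed ones, but are neither listed nor needed, are in the scene too. What is shaped like the panel but orange is not meant.

How it is judged:
By the outcome, as a careful person would: the job done as asked, in the order asked, and still so for the second after the job is handed in, with the robot touching nothing.
It also fails if it takes over 72 s, if anything falls off the work surface, if the arm or the gripper's body presses on something with over 40 N, if the wrist force passes 120 N, or if a joint passes its speed limit or range.

## Working session

There is one attempt and no reset: what is moved stays moved. The work goes in short steps, Python scripts to look and compute and a tool call to move; the robot and the scene stay as the last step left them, time stands still between calls to the robot, and variables do not carry over. Pictures are saved under pics/ and viewed, and the job is handed in when it is done.

Besides the shell and the picture viewer there is one more tool, called after "Emit:" as name([rows], argument=value, ...), one row to a line, values as JSON. step_arm: Moves the arm, as the interface text tells. Its arguments: {"type":"object","properties":{"commands":{"type":"array","items":{"type":"array","items":{"type":"number"}}},"jaw":{"type":"number"},"grip_force":{"type":"number"}},"required":["commands"]}

```bash
ls; mkdir -p pics; python3 - <<'E'
from station import telemetry, optics
import cv2
s=telemetry.sense(); print({k:(v if not hasattr(v,'round') else v) for k,v in s.items()})
for n in ("scene","top","wrist"):
    p=optics.camera_params(n); print(n,p)
    im=optics.snapshot(n); cv2.imwrite(f"pics/{n}0.png",im[:,:,::-1])
E
```

```text
pics
{'t': 0.0, 'q': array([-1.33047974e+00,  5.28463532e-01,  1.43390731e+00,  1.01299707e-05,
        1.18143596e+00, -1.78533006e-01]), 'qd': array([ 0.00023858,  0.00017929, -0.00066688, -0.00182074,  0.00130636,
        0.00168719]), 'tau': array([-1.01064405e-03, -4.42349946e+01, -1.78025812e+01, -3.33347989e-04,
        8.56132829e-03,  1.08193486e-06]), 'tcp_pos': array([ 0.25402799, -0.57024938,  0.23033367]), 'tool_rot': array([ 0.38566618,  0.59359097, -0.384589  ,  0.59245477]), 'force': array([-0.16484164,  0.11858383,  0.61601613]), 'ft_torque': array([ 0.00449958, -0.0261228 , -0.00246592]), 'finger_gap': 1.0003544545803442}
scene {'mtx': array([[374.60611043,   0.        , 323.40078295],
       [  0.        , 374.60611043, 197.35701373],
       [  0.        ,   0.        ,   1.        ]]), 'origin': array([ 0.83580863, -0.64165559,  0.84315186]), 'attitude': array([ 0.89661053,  0.23278001, -0.08926029, -0.36597215])}
top {'mtx': array([[427.39225874,   0.        , 322.4137054 ],
       [  0.        , 427.39225874, 195.48722391],
       [  0.        ,   0.        ,   1.        ]]), 'origin': array([ 0.43875657, -0.01763081,  1.47357539]), 'attitude': array([ 0.71043198, -0.70322088,  0.01203165, -0.02494081])}
wrist {'mtx': array([[277.61842569,   0.        , 318.08787227],
       [  0.        , 277.61842569, 195.58332837],
       [  0.        ,   0.        ,   1.        ]]), 'origin': array([ 0.3185396 , -0.54247324,  0.37286638]), 'attitude': array([ 0.83017902, -0.53920294, -0.07799909,  0.11823334])}
```

View pics/scene0.png

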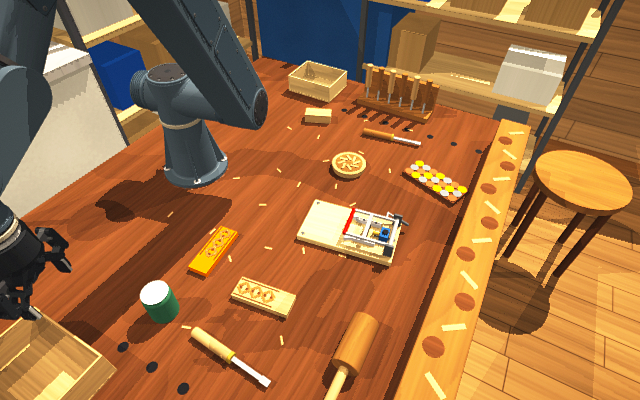

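View pics/top0.png

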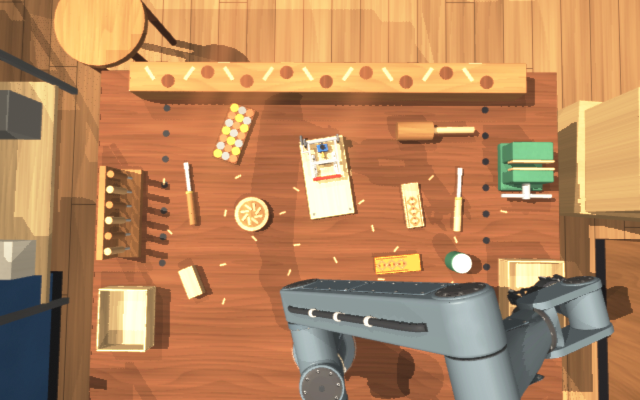

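View pics/wrist0.png

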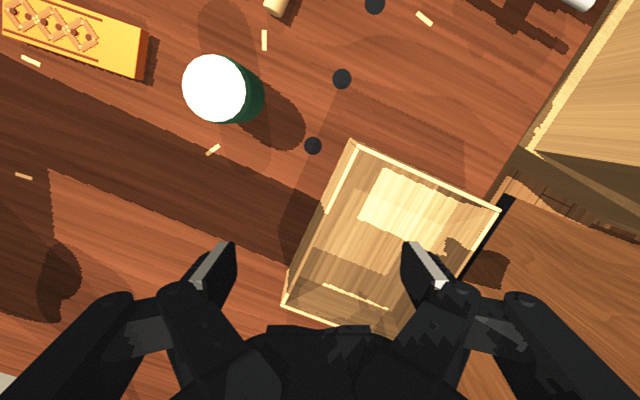

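Top view candidates for the panel: pale carved one (413,205), orange one (398,264), and a plain pale block (191,282). The first matches the description. The jig is at about (327,178), with the clip bar towards its open (lower) end.

```bash
cat > h.py <<'E'
import numpy as np, cv2
from scipy.spatial.transform import Rotation as R
from station import telemetry, optics
def ray(cam,uv,z):
    p=cam; K=p['mtx'];d=R.from_quat(p['attitude']).apply(np.linalg.solve(K,np.c_[np.atleast_2d(uv),np.ones(len(np.atleast_2d(uv)))].T).T)
    o=p['origin']; return o+d*((z-o[2])/d[:,2])[:,None]
def proj(cam,X):
    c=R.from_quat(cam['attitude']).inv().apply(np.atleast_2d(X)-cam['origin']); u=(cam['mtx']@c.T).T; return u[:,:2]/u[:,2:]
E
python3 - <<'E'
from h import *
im=cv2.imread('pics/top0.png'); 
c=im[120:230,290:435]; cv2.imwrite('pics/top_crop.png',cv2.resize(c,None,fx=5.4,fy=5.4,interpolation=cv2.INTER_CUBIC))
im=cv2.imread('pics/scene0.png'); 
c=im[190:325,225:415]; cv2.imwrite('pics/scene_crop.png',cv2.resize(c,None,fx=4.2,fy=4.2,interpolation=cv2.INTER_CUBIC))
E
```

```text
(no output)
```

View pics/top_crop.png

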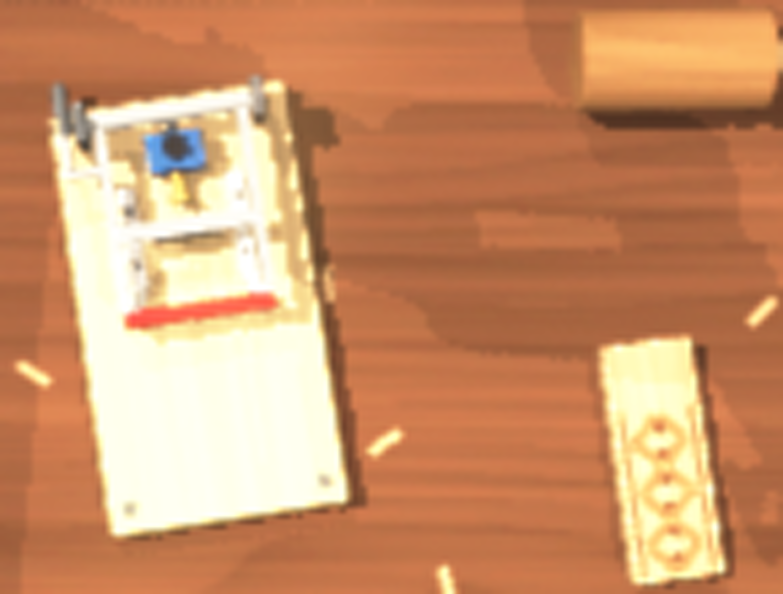

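View pics/scene_crop.png

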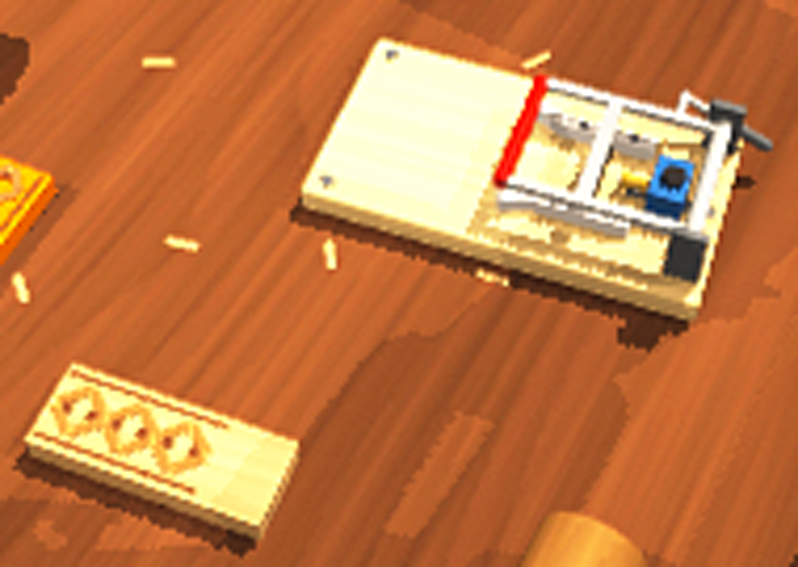

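The crop confirms pale panel with carving on the lower (near) two thirds, plain end up (+x). The red bar is seen at crop (200,311), and the blue block with brass screw at (175,160). Now I'll measure.

```bash
python3 - <<'E'
from h import *
im=cv2.imread('pics/top0.png'); cam=optics.camera_params('top')
hsv=cv2.cvtColor(im,cv2.COLOR_BGR2HSV)
m=((hsv[...,1]<150)&(hsv[...,2]>170)).astype(np.uint8)*255
for name,(r0,r1,c0,c1),z in (('panel',(175,235,395,430),.018),('jig',(128,225,293,365),.020)):
    k=np.zeros_like(m);k[r0:r1,c0:c1]=m[r0:r1,c0:c1]
    k=cv2.morphologyEx(k,cv2.MORPH_CLOSE,np.ones((5,5)))
    cs,_=cv2.findContours(k,0,2); cc=max(cs,key=cv2.contourArea)
    P=ray(cam,cc[:,0].astype(float)+0,z)
    r=cv2.minAreaRect((P[:,:2]*1000).astype(np.float32)); print(name,r); print(cv2.boxPoints(r))
# jig corners by crop positions
f=lambda x,y:(290+(x+.5)/5.4-.5,120+(y+.5)/5.4-.5)
c=[f(113,537),f(348,500),f(52,118),f(283,84)]
print('jigcorners',ray(cam,c,.020)[:,:2]*1000)
c=[f(632,584),f(725,574),f(601,346),f(691,337)]
print('panelcorners',ray(cam,c,.018)[:,:2]*1000)
red=((hsv[...,0]<6)|(hsv[...,0]>174))&(hsv[...,1]>190)&(hsv[...,2]>150); red[:128]=0;red[200:]=0;red[:,:295]=0;red[:,365:]=0
ys,xs=np.nonzero(red);print(len(xs));P=ray(cam,np.c_[xs,ys].astype(float),.052)[:,:2]*1000
r=cv2.minAreaRect(P.astype(np.float32));print('bar',r,P.mean(0))
bl=(abs(hsv[...,0].astype(int)-110)<12)&(hsv[...,1]>120); bl[:128]=0;bl[200:]=0;bl[:,:295]=0;bl[:,365:]=0
ys,xs=np.nonzero(bl);P=ray(cam,np.c_[xs,ys].astype(float),.044)[:,:2]*1000
print('blue',cv2.minAreaRect(P.astype(np.float32)),P.mean(0),len(xs))
E
```

```text
panel ((486.2635803222656, -294.51220703125), (155.937744140625, 63.29005813598633), 8.164254188537598)
[[ 404.59097 -274.26038]
 [ 413.5789  -336.909  ]
 [ 567.93616 -314.76404]
 [ 558.94824 -252.11542]]
jig ((591.6859130859375, -19.487777709960938), (292.2046813964844, 194.22909545898438), 8.98126220703125)
[[ 432.21417   53.62784]
 [ 462.53558 -138.2199 ]
 [ 751.15765  -92.60339]
 [ 720.83624   99.24434]]
jigcorners [[434.18627343  48.89537353]
 [458.99483827 -98.64788034]
 [699.6751673   90.91791884]
 [722.52803124 -55.62976617]]
panelcorners [[ 408.25067888 -276.95387306]
 [ 415.14517204 -335.02953178]
 [ 557.71277223 -257.41741449]
 [ 563.92242465 -313.94635051]]
0
bar ((0.0, 0.0), (0.0, 0.0), 0.0) [nan nan]
blue ((674.9056396484375, 13.05124282836914), (20.654958724975586, 29.36810302734375), 9.977740287780762) [672.2536518   13.94602176] 29<stdin>:19: RuntimeWarning: Mean of empty slice.
  ret = um.true_divide(
```

```bash
cat >> h.py <<'E'
def tool():
    s=telemetry.sense(); return s,R.from_quat(s['tool_rot']).as_matrix()
def plan(target,zdir_deg=None):
    """print tool-frame shift to world TCP target, turn so tool z has given world heading (mod 180)"""
    s,M=tool(); d=M.T@(np.array(target)-s['tcp_pos']); h=np.degrees(np.arctan2(M[1,2],M[0,2]))
    out=[]
    if zdir_deg is not None:
        for k in (0,180): 
            dt=(zdir_deg+k-h+180)%360-180; out.append((round(dt,2), round(-np.radians(dt)*np.sign(M[2,0])*-1,4), round(s['q'][5],3)))
    print('shift',d.round(4),'heading z',h.round(2),'turns(deg world, rad about tool x)',out)
def frames(z=0): pass
E
python3 - <<'E'
from h import *
s,M=tool();print(M.round(3))
plan([.5739,-.0044,.13],9.15)
E
```

```text
[[-0.     0.914  0.407]
 [ 0.002  0.407 -0.914]
 [-1.     0.    -0.002]]
shift [ 0.1013  0.5224 -0.3869] heading z -66.0 turns(deg world, rad about tool x) [(np.float64(75.15), np.float64(-1.3117), np.float64(-0.179)), (np.float64(-104.85), np.float64(1.8299), np.float64(-0.179))]
```

Emit:
step_arm([
  [0,0.26,-0.19,-0.65],
  [0,0.26,-0.19,-0.65],
  [0,0.26,-0.19,-0.65],
  [0,0.26,-0.19,-0.65],
  [0,0.26,-0.19,-0.65],
  [0,0.26,-0.19,-0.65],
  [0,0.26,-0.19,-0.65],
  [0,0.26,-0.19,-0.65],
], jaw=0.05)

```text
t: 0.82
tcp_pos: [0.4149, -0.2878, 0.2308]
tool_rot: [0.176, 0.686, -0.174, 0.684]
force: [1.5, -0.6, 0.8]
finger_gap: 0.588
```

```bash
python3 - <<'E'
from h import *
plan([.5739,-.0044,.20],9.15)
E
```

```text
shift [0.0316 0.3248 0.0034] heading z -28.7 turns(deg world, rad about tool x) [(np.float64(37.85), np.float64(-0.6606), np.float64(-0.329)), (np.float64(-142.15), np.float64(2.481), np.float64(-0.329))]
```

Emit:
step_arm([
  [0.03,0.325,0.003,-0.66],
  [0.03,0.325,0.003,-0.66],
  [0.03,0.325,0.003,-0.66],
  [0.03,0.325,0.003,-0.66],
  [0.03,0.325,0.003,-0.66],
  [0.03,0.325,0.003,-0.66],
  [0.03,0.325,0.003,-0.66],
  [0.03,0.325,0.003,-0.66],
])

```text
t: 1.48
tcp_pos: [0.5742, -0.0016, 0.2012]
tool_rot: [-0.055, 0.705, 0.058, 0.705]
force: [0.1, 0.2, -0.1]
finger_gap: 0.588
```

Emit:
step_arm([
  [0,0,0,0],
  [0,0,0,0],
])

```text
t: 1.65
tcp_pos: [0.5743, 0.0007, 0.2005]
tool_rot: [-0.057, 0.705, 0.059, 0.704]
force: [-0.7, -0.6, -0.5]
finger_gap: 0.586
```

```bash
python3 - <<'E'
from h import *
import pickle
plan([.5739,-.0044,.20],9.15)
c=optics.camera_params('wrist');im=optics.snapshot('wrist');cv2.imwrite('pics/w1.png',im[:,:,::-1]);pickle.dump(c,open('w1.pkl','wb'))
j=lambda x,y,z:np.array([.5739,-.0044,0])+R.from_euler('z',9.15,degrees=True).apply([x/1e3,y/1e3,z/1e3])
P=[j(0,42,50),j(0,-42,50),j(125,0,50),j(-130,75,20),j(-130,-75,20),j(140,75,20),j(140,-75,20)]
print(proj(c,P).round(0))
E
```

```text
shift [ 0.0004 -0.0049 -0.0012] heading z 9.42 turns(deg world, rad about tool x) [(np.float64(-0.27), np.float64(0.0047), np.float64(-0.361)), (np.float64(179.73), np.float64(-3.1369), np.float64(-0.361))]
[[318. 148.]
 [318. 223.]
 [433. 188.]
 [202. 115.]
 [215. 238.]
 [444. 116.]
 [428. 239.]]
```

View pics/w1.png

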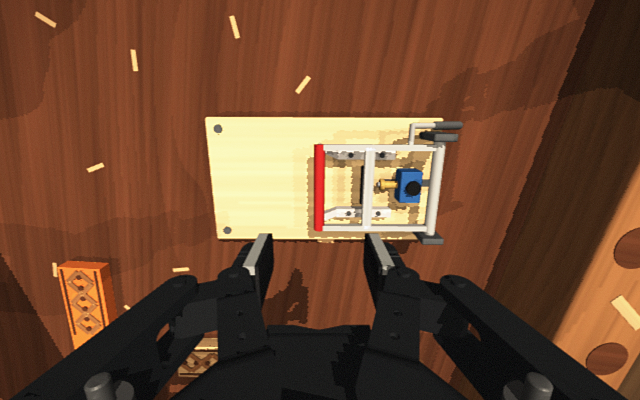

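The wrist view shows the jig as predicted: red bar at column 319, rows 145–231, bed corners (206,117),(219,240), screw tip near (376,186), and blue face near (397,186).

```bash
python3 - <<'E'
from h import *
import pickle
c=pickle.load(open('w1.pkl','rb'));im=cv2.imread('pics/w1.png');hsv=cv2.cvtColor(im,cv2.COLOR_BGR2HSV)
red=(((hsv[...,0]<6)|(hsv[...,0]>174))&(hsv[...,1]>180)&(hsv[...,2]>90)).astype(np.uint8);red[:,:300]=0;red[:,340:]=0;red[:130]=0;red[245:]=0
ys,xs=np.nonzero(red);r=cv2.minAreaRect(np.c_[xs,ys].astype(np.float32));print(r,len(xs))
bx=cv2.boxPoints(r);P=ray(c,bx,.052)[:,:2]*1000;print(P.round(1),P.mean(0))
for a in (((206,117),(219.5,241),(441,118))):
    print(a,ray(c,[a],.02)[0,:2]*1e3)
for z,a in ((.029,(376,186)),(.029,(397,186)),(.044,(397,169)),(.044,(397,203)),(.05,(437,188))): 
    p=ray(c,[a],z)[0]; print(z,a,p[:2]*1e3,'jig',R.from_euler('z',-9.15,degrees=True).apply(p-[.5739,-.0044,0])*1e3)
cv2.imwrite('pics/w1c.png',cv2.resize(im[105:250,195:470],None,fx=2.9,fy=2.9,interpolation=cv2.INTER_CUBIC))
E
```

```text
((319.0, 187.5), (85.0, 10.0), 90.0) 846
[[562.3  40. ]
 [572.6  41.7]
 [588.6 -52.1]
 [577.5 -53.9]] [575.25818166  -6.08471166]
(206, 117) [437.89861783  47.55993856]
(219.5, 241) [ 462.93801575 -102.15544342]
(441, 118) [697.86602418  89.50547356]
0.029 (376, 186) [641.11743303   2.82473934] jig [67.51099467 -3.55608772 29.        ]
0.029 (397, 186) [665.23692052   6.83409958] jig [91.96113883 -3.43321831 29.        ]
0.044 (397, 169) [655.73730457  28.41986611] jig [86.01496345 19.38850419 44.        ]
0.044 (397, 203) [665.09275736  -9.42854931] jig [ 89.23272874 -19.46600692  44.        ]
0.05 (437, 188) [701.84521084  15.97348166] jig [129.55694543  -0.23157001  50.        ]
```

View pics/w1c.png

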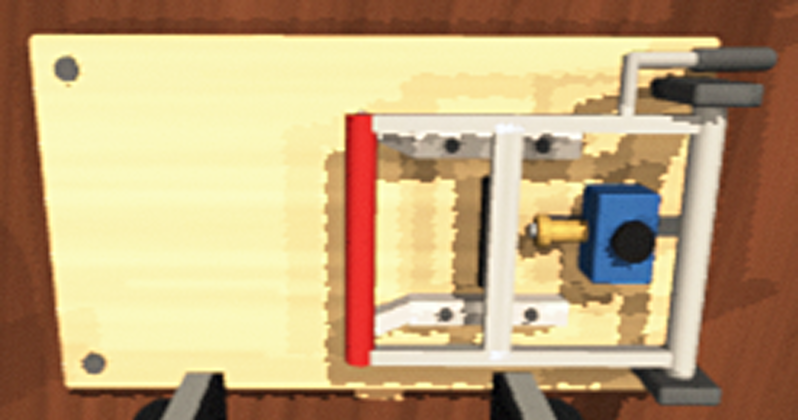

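```bash
python3 - <<'E'
from h import *
plan([.5745,-.0052,.036],9.3)
E
```

```text
shift [ 0.1646 -0.005   0.0004] heading z 9.3 turns(deg world, rad about tool x) [(np.float64(-0.0), np.float64(0.0), np.float64(-0.361)), (np.float64(180.0), np.float64(-3.1416), np.float64(-0.361))]
```

Emit:
step_arm([
  [0.035,-0.003,0,0],
  [0.07,-0.005,0,0],
  [0.105,-0.005,0,0],
  [0.13,-0.005,0,0],
  [0.15,-0.005,0,0],
  [0.164,-0.005,0,0],
  [0.164,-0.005,0,0],
  [0.164,-0.005,0,0],
])

```text
t: 2.37
tcp_pos: [0.5732, -0.0069, 0.0363]
tool_rot: [-0.055, 0.706, 0.058, 0.703]
force: [-0.0, -0.2, 0.2]
finger_gap: 0.586
```

```bash
python3 - <<'E'
from h import *
plan([.5745,-.0052,.036],9.3)
im=optics.snapshot('wrist');cv2.imwrite('pics/w2.png',im[:,:,::-1])
E
```

```text
shift [0.0003 0.0014 0.0015] heading z 9.16 turns(deg world, rad about tool x) [(np.float64(0.14), np.float64(-0.0024), np.float64(-0.371)), (np.float64(-179.86), np.float64(3.1392), np.float64(-0.371))]
```

View pics/w2.png

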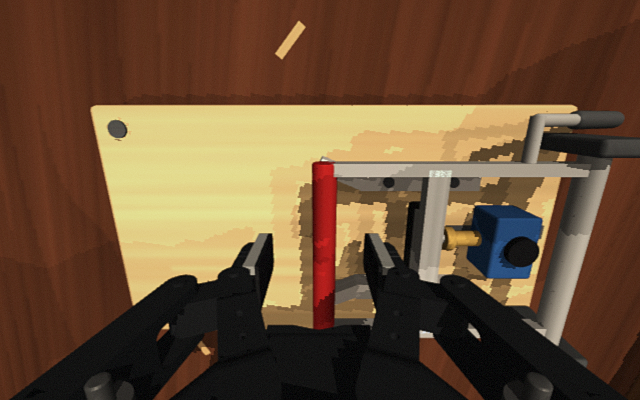

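The bar at column 323 lies between the fingers (pads at 258 and 376). Closing.

Emit:
step_arm([
  [0,0.001,0.002,0],
  [0,0.001,0.002,0],
  [0,0.001,0.002,0],
  [0,0.001,0.002,0],
  [0,0.001,0.002,0],
  [0,0.001,0.002,0],
], jaw=0, grip_force=25)

```text
t: 2.92
tcp_pos: [0.5763, -0.0058, 0.0384]
tool_rot: [-0.056, 0.705, 0.058, 0.704]
force: [-1.4, -2.6, 6.3]
finger_gap: 0.126
```

Emit:
step_arm([
  [-0.011,0,0.0005,0],
  [-0.0224,0,0.002,0],
  [-0.0333,0,0.0045,0],
  [-0.044,0,0.008,0],
  [-0.0544,0,0.0124,0],
  [-0.0643,0,0.0178,0],
  [-0.0736,0,0.024,0],
  [-0.0824,0,0.031,0],
])

```text
t: 3.58
tcp_pos: [0.6037, -0.0012, 0.1211]
tool_rot: [-0.057, 0.708, 0.058, 0.702]
force: [-4.4, -3.0, -0.7]
finger_gap: 0.129
```

```bash
cat >> h.py <<'E'
O=np.array([.5745,-.0052,0.]);YAW=9.3
def jig(p): return R.from_euler('z',-YAW,degrees=True).apply(np.array(p)-O)*1e3
def world(p): return O+R.from_euler('z',YAW,degrees=True).apply(np.array(p)/1e3)
E
python3 - <<'E'
from h import *
s,M=tool();print(jig(s['tcp_pos']),M.round(3),s['force'],s['finger_gap'])
E
```

```text
[ 29.48662993  -0.79266392 121.07226773] [[-0.009 -0.161  0.987]
 [ 0.001  0.987  0.161]
 [-1.     0.003 -0.009]] [-4.39995648 -3.03610275 -0.65785809] 0.12937239797545952
```

Emit:
step_arm([
  [-0.0075,0,0.0072,0],
  [-0.0148,0,0.0157,0],
  [-0.0214,0,0.0248,0],
  [-0.0272,0,0.0345,0],
  [-0.032,0,0.0446,0],
  [-0.0359,0,0.0552,0],
  [-0.0386,0,0.0648,0],
  [-0.0396,0,0.07,0],
])

```text
t: 4.25
tcp_pos: [0.6757, 0.0103, 0.1635]
tool_rot: [-0.057, 0.706, 0.058, 0.704]
force: [-0.0, -0.8, 7.0]
finger_gap: 0.125
```

```bash
python3 - <<'E'
from h import *
s,M=tool();print(jig(s['tcp_pos']),M[:,0].round(3),s['force'],s['finger_gap'])
E
```

```text
[102.33141237  -1.03434923 163.5207528 ] [-0.003  0.001 -1.   ] [-0.00920671 -0.76234284  6.99443716] 0.12486093538521315
```

Emit:
step_arm([
  [-0.002,0,0.002,0],
  [-0.002,0,0.003,0],
  [-0.002,0,0.003,0],
])

```text
t: 4.5
tcp_pos: [0.6785, 0.0108, 0.1646]
tool_rot: [-0.057, 0.706, 0.058, 0.704]
force: [1.9, -1.3, -7.5]
finger_gap: 0.128
```

Emit:
step_arm([
  [0,0,0,0],
  [0,0,0,0],
  [0,0,0,0],
  [-0.02,0,0,0],
  [-0.05,0,0,0],
  [-0.08,0,0,0],
  [-0.08,0,-0.03,0],
  [-0.08,0,-0.06,0],
], jaw=0.045)

```text
t: 5.17
tcp_pos: [0.6216, 0.0008, 0.2484]
tool_rot: [-0.058, 0.703, 0.057, 0.706]
force: [-0.6, 0.5, -1.3]
finger_gap: 0.53
```

```bash
python3 - <<'E'
from h import *
import pickle
c=optics.camera_params('wrist');im=optics.snapshot('wrist');cv2.imwrite('pics/w3.png',im[:,:,::-1]);pickle.dump(c,open('w3.pkl','wb'))
E
```

```text
(no output)
```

View pics/w3.png

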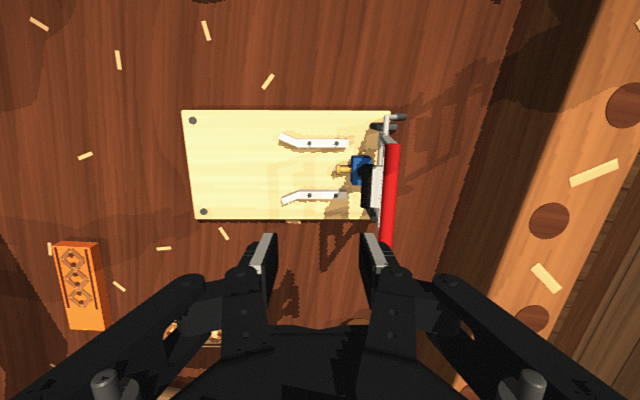

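The clip stands open (bar at column 392, over the hinge). The guides and brass screw (337–350, 170) are now exposed.

```bash
python3 - <<'E'
from h import *
im=cv2.imread('pics/w3.png')
cv2.imwrite('pics/w3c.png',cv2.resize(im[100:230,175:410],None,fx=3.4,fy=3.4,interpolation=cv2.INTER_CUBIC))
E
```

```text
(no output)
```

View pics/w3c.png

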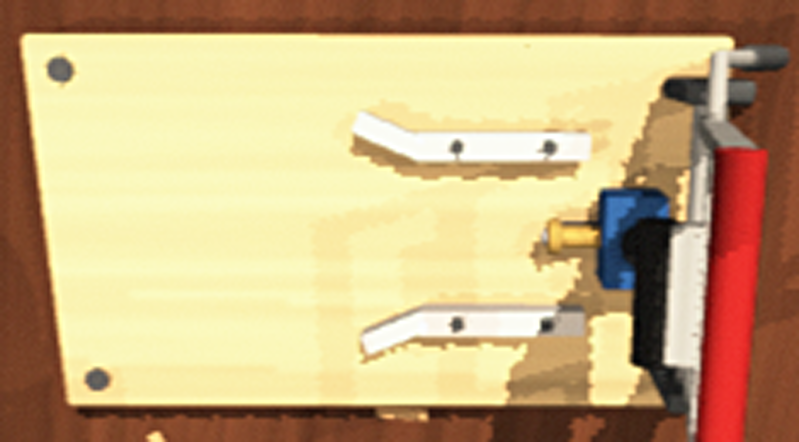

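```bash
python3 - <<'E'
from h import *
import pickle
c=pickle.load(open('w3.pkl','rb'))
f=lambda x,y:(175+(x+.5)/3.4-.5,100+(y+.5)/3.4-.5)
print(c['origin'],jig(c['origin']))
for n,z,a in [('UI near',32,(411,162)),('UI far',32,(590,160)),('LI near',32,(425,306)),('LI far',32,(584,307)),('UO far',32,(590,133)),('corner NL',20,(22,35)),('NR',20,(68,404)),('FL',20,(733,38)),('screw pin',29,(541,236)),('head',29,(550,236)),('face',29,(601,237)),('blkU',44,(601,190)),('blkL',44,(601,285))]:
    print(n,jig(ray(c,[f(*a)],z/1e3)[0]).round(1))
E
```

```text
[0.60888992 0.07026191 0.39070659] [ 46.13282007  68.91247853 390.70658813]
UI near [18.4 28.4 32. ]
UI far [85.8 29.1 32. ]
LI near [ 22.7 -27.8  32. ]
LI far [ 85.3 -28.2  32. ]
UO far [85.5 39.1 32. ]
corner NL [-127.2   74.1   20. ]
NR [-128.3  -73.5   20. ]
FL [139.5  73.3  20. ]
screw pin [68.  -0.5 29. ]
head [71.5 -0.5 29. ]
face [91.4 -0.9 29. ]
blkU [88.9 19.5 44. ]
blkL [ 90.1 -16.4  44. ]
```

```bash
python3 - <<'E'
from h import *
plan([.4447,-.3015,.18],-82.2)
E
```

```text
shift [ 0.0674 -0.272  -0.2125] heading z 9.34 turns(deg world, rad about tool x) [(np.float64(-91.54), np.float64(1.5976), np.float64(-0.342)), (np.float64(88.46), np.float64(-1.544), np.float64(-0.342))]
```

Emit:
step_arm([
  [0,-0.03,-0.03,0.1],
  [0,-0.1,-0.08,0.4],
  [0.02,-0.2,-0.15,0.9],
  [0.06,-0.27,-0.21,1.6],
  [0.06,-0.27,-0.21,1.6],
  [0.06,-0.27,-0.21,1.6],
  [0.06,-0.27,-0.21,1.6],
  [0.06,-0.27,-0.21,1.6],
], jaw=0.0854)

```text
t: 5.88
tcp_pos: [0.4556, -0.2824, 0.1929]
tool_rot: [0.28, 0.653, -0.283, 0.645]
force: [1.0, 0.4, -0.6]
finger_gap: 0.997
```

```bash
python3 - <<'E'
from h import *
plan([.4447,-.3015,.18],-82.2)
E
```

```text
shift [ 0.013  -0.0209  0.0066] heading z -46.87 turns(deg world, rad about tool x) [(np.float64(-35.33), np.float64(0.6167), np.float64(0.064)), (np.float64(144.67), np.float64(-2.5249), np.float64(0.064))]
```

Emit:
step_arm([
  [0.013,-0.02,0.006,0.617],
  [0.013,-0.02,0.006,0.617],
  [0.013,-0.02,0.006,0.617],
  [0.013,-0.02,0.006,0.617],
  [0.013,-0.02,0.006,0.617],
  [0.013,-0.02,0.006,0.617],
  [0.013,-0.02,0.006,0.617],
])

```text
t: 6.47
tcp_pos: [0.4451, -0.3004, 0.1806]
tool_rot: [0.462, 0.537, -0.467, 0.53]
force: [0.7, -0.1, -0.5]
finger_gap: 0.995
```

```bash
python3 - <<'E'
from h import *
import pickle
s=telemetry.sense();c=optics.camera_params('wrist');im=optics.snapshot('wrist');cv2.imwrite('pics/w4.png',im[:,:,::-1]);pickle.dump(c,open('w4.pkl','wb'))
plan([.4447,-.3015,.18],-82.2)
E
```

```text
shift [ 0.0005 -0.0005  0.0011] heading z -82.05 turns(deg world, rad about tool x) [(np.float64(-0.15), np.float64(0.0026), np.float64(0.64)), (np.float64(179.85), np.float64(-3.139), np.float64(0.64))]
```

View pics/w4.png

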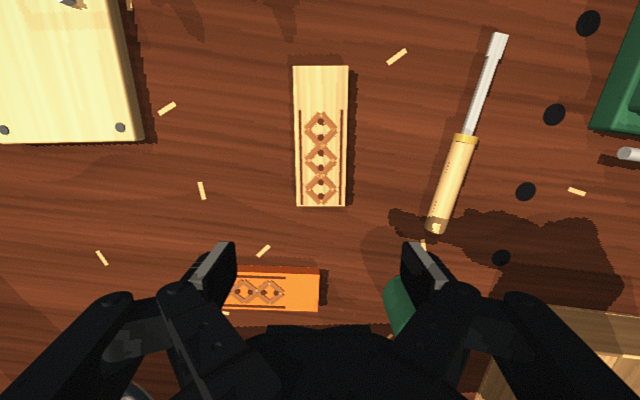

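```bash
python3 - <<'E'
from h import *
import pickle
c=pickle.load(open('w4.pkl','rb'));im=cv2.imread('pics/w4.png');hsv=cv2.cvtColor(im,cv2.COLOR_BGR2HSV)
m=((hsv[...,1]<165)&(hsv[...,2]>160)).astype(np.uint8)*255
k=np.zeros_like(m);k[55:215,280:360]=m[55:215,280:360];k=cv2.morphologyEx(k,cv2.MORPH_CLOSE,np.ones((7,7)))
cs,_=cv2.findContours(k,0,2);cc=max(cs,key=cv2.contourArea)
P=ray(c,cc[:,0].astype(float),.018)[:,:2]*1000
r=cv2.minAreaRect(P.astype(np.float32));print(r)
q=ray(c,[(292.5,65.5),(348.5,65.5),(347.5,206.5),(295.5,206.5)],.018)[:,:2]*1000;print(q,q.mean(0),np.degrees(np.arctan2(*( (q[0]+q[1]-q[2]-q[3])[::-1]))))
print(ray(c,[(319,268),(233,268)],.018))
E
```

```text
((486.4351806640625, -297.27154541015625), (149.47679138183594, 56.35551071166992), 8.099939346313477)
[[ 556.1265517  -259.46805881]
 [ 563.86026915 -315.05591665]
 [ 416.29262765 -339.27194971]
 [ 407.93800001 -279.57484651]] [ 486.05436213 -298.34269292] 8.523071680903872
[[ 0.3315305  -0.3178114   0.018     ]
 [ 0.31664422 -0.21178131  0.018     ]]
```

```bash
python3 - <<'E'
from h import *
plan([.4449,-.3032,.001],-81.9)
E
```

```text
shift [0.1795 0.0015 0.0031] heading z -82.05 turns(deg world, rad about tool x) [(np.float64(0.15), np.float64(-0.0027), np.float64(0.64)), (np.float64(-179.85), np.float64(3.1389), np.float64(0.64))]
```

Emit:
step_arm([
  [0.035,0.0015,0.003,0],
  [0.075,0.0015,0.003,0],
  [0.11,0.0015,0.003,0],
  [0.14,0.0015,0.003,0],
  [0.16,0.0015,0.003,0],
  [0.17,0.0015,0.003,0],
  [0.17,0.0015,0.003,0],
])

```text
t: 7.1
tcp_pos: [0.4441, -0.3021, 0.0085]
tool_rot: [0.461, 0.538, -0.466, 0.529]
force: [-0.8, 0.2, 0.8]
finger_gap: 0.997
```

```bash
python3 - <<'E'
from h import *
plan([.4449,-.3032,.001],-81.9)
E
```

```text
shift [0.0075 0.0007 0.0013] heading z -81.96 turns(deg world, rad about tool x) [(np.float64(0.06), np.float64(-0.0011), np.float64(0.642)), (np.float64(-179.94), np.float64(3.1405), np.float64(0.642))]
```

Emit:
step_arm([
  [0.0075,0.0007,0.001,0],
  [0.0075,0.0007,0.001,0],
  [0.0075,0.0007,0.001,0],
  [0.0075,0.0007,0.001,0],
  [0.0075,0.0007,0.001,0],
  [0.0075,0.0007,0.001,0],
  [0.0075,0.0007,0.001,0],
  [0.0075,0.0007,0.001,0],
], jaw=0.03, grip_force=30)

```text
t: 7.77
tcp_pos: [0.4453, -0.3034, 0.0019]
tool_rot: [0.461, 0.538, -0.466, 0.53]
force: [-0.4, 0.3, 6.1]
finger_gap: 0.645
```

```bash
python3 - <<'E'
from h import *
plan([.4449,-.3032,.001],-81.9)
E
```

```text
shift [ 0.0009 -0.0004 -0.0002] heading z -81.96 turns(deg world, rad about tool x) [(np.float64(0.06), np.float64(-0.0011), np.float64(0.642)), (np.float64(-179.94), np.float64(3.1405), np.float64(0.642))]
```

Emit:
step_arm([
  [-0.005,0,0,0],
  [-0.02,0,0,0],
  [-0.045,0,0,0],
  [-0.07,0,0,0],
  [-0.09,0,0,0],
  [-0.1,0,0,0],
  [-0.1,0,0,0],
])

```text
t: 8.35
tcp_pos: [0.4476, -0.3045, 0.1039]
tool_rot: [0.461, 0.536, -0.466, 0.531]
force: [0.9, -1.6, -2.4]
finger_gap: 0.648
```

```bash
python3 - <<'E'
from h import *
p=world([-136,0,0]);print(p)
plan([p[0],p[1],.09],YAW-90)
im=optics.snapshot('wrist');cv2.imwrite('pics/w5.png',im[:,:,::-1])
E
```

```text
[ 0.44028762 -0.02717812  0.        ]
shift [ 0.0137  0.0317 -0.2756] heading z -81.95 turns(deg world, rad about tool x) [(np.float64(1.25), np.float64(-0.0219), np.float64(0.639)), (np.float64(-178.75), np.float64(3.1197), np.float64(0.639))]
```

View pics/w5.png

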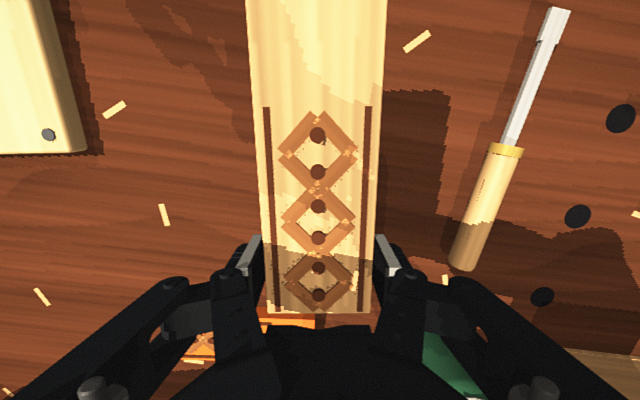

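The panel is held straight between the fingers (edges symmetric about column 318). Carry to the jig.

Emit:
step_arm([
  [0.005,0.004,-0.035,-0.02],
  [0.01,0.008,-0.075,-0.02],
  [0.01,0.013,-0.115,-0.02],
  [0.012,0.018,-0.155,-0.02],
  [0.012,0.022,-0.195,-0.02],
  [0.012,0.027,-0.23,-0.02],
  [0.012,0.03,-0.26,-0.02],
  [0.012,0.031,-0.275,-0.02],
])

```text
t: 9.07
tcp_pos: [0.4361, -0.0234, 0.0894]
tool_rot: [0.454, 0.545, -0.461, 0.534]
force: [-0.1, 1.0, -1.5]
finger_gap: 0.646
```

Emit:
step_arm([
  [0,0,0,0],
  [0,0,0,0],
])

```text
t: 9.23
tcp_pos: [0.4344, -0.0221, 0.0882]
tool_rot: [0.453, 0.547, -0.461, 0.533]
force: [-0.4, 0.0, -2.0]
finger_gap: 0.646
```

```bash
python3 - <<'E'
from h import *
import pickle
p=world([-136,0,0])
plan([p[0],p[1],.032],YAW-90)
c=optics.camera_params('wrist');im=optics.snapshot('wrist');cv2.imwrite('pics/w6.png',im[:,:,::-1]);pickle.dump(c,open('w6.pkl','wb'))
E
```

```text
shift [0.0561 0.0061 0.0064] heading z -80.5 turns(deg world, rad about tool x) [(np.float64(-0.2), np.float64(0.0034), np.float64(1.102)), (np.float64(179.8), np.float64(-3.1382), np.float64(1.102))]
```

View pics/w6.png

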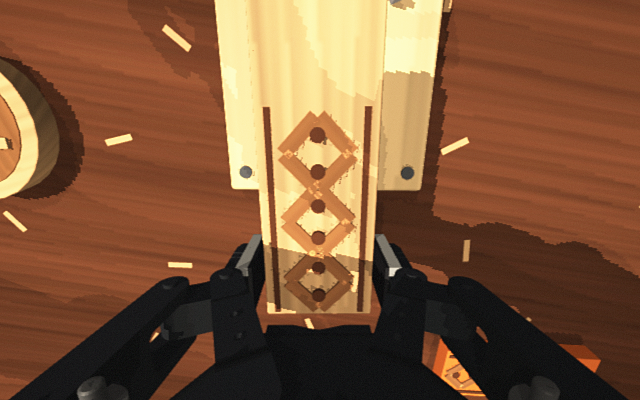

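```bash
python3 - <<'E'
from h import *
s,M=tool();print(M.round(4),jig(s['tcp_pos']),s['q'])
p=world([-136,0,0]);plan([p[0],p[1],.030],YAW-90)
E
```

```text
[[-0.0199  0.9864  0.1634]
 [ 0.0036  0.1635 -0.9865]
 [-0.9998 -0.0191 -0.0068]] [-140.16243419    4.60475253   88.50085644] [-0.30897725  0.55123431  2.00862412 -0.0047248   0.60180408  1.10152921]
shift [0.0584 0.0053 0.005 ] heading z -80.6 turns(deg world, rad about tool x) [(np.float64(-0.1), np.float64(0.0018), np.float64(1.102)), (np.float64(179.9), np.float64(-3.1398), np.float64(1.102))]
```

Emit:
step_arm([
  [0.015,0.005,0.005,0],
  [0.03,0.005,0.005,0],
  [0.045,0.005,0.005,0],
  [0.055,0.005,0.005,0],
  [0.058,0.005,0.005,0],
  [0.058,0.005,0.005,0],
])

```text
t: 9.78
tcp_pos: [0.4399, -0.0284, 0.0293]
tool_rot: [0.454, 0.546, -0.462, 0.532]
force: [0.3, -0.7, -1.4]
finger_gap: 0.648
```

```bash
python3 - <<'E'
from h import *
s,M=tool();print(M[:,0].round(4),jig(s['tcp_pos']),s['force'])
p=world([-136,0,0]);plan([p[0],p[1],.0225],YAW-90)
im=optics.snapshot('scene');cv2.imwrite('pics/s6.png',cv2.resize(im[190:290,270:430,::-1],None,fx=5,fy=5,interpolation=cv2.INTER_CUBIC))
E
```

```text
[-0.0216  0.004  -0.9998] [-136.62913071   -1.15069883   29.34576287] [ 0.27199125 -0.65016028 -1.4297146 ]
shift [ 0.0068  0.0008 -0.0011] heading z -80.72 turns(deg world, rad about tool x) [(np.float64(0.02), np.float64(-0.0004), np.float64(1.098)), (np.float64(-179.98), np.float64(3.1412), np.float64(1.098))]
```

View pics/s6.png

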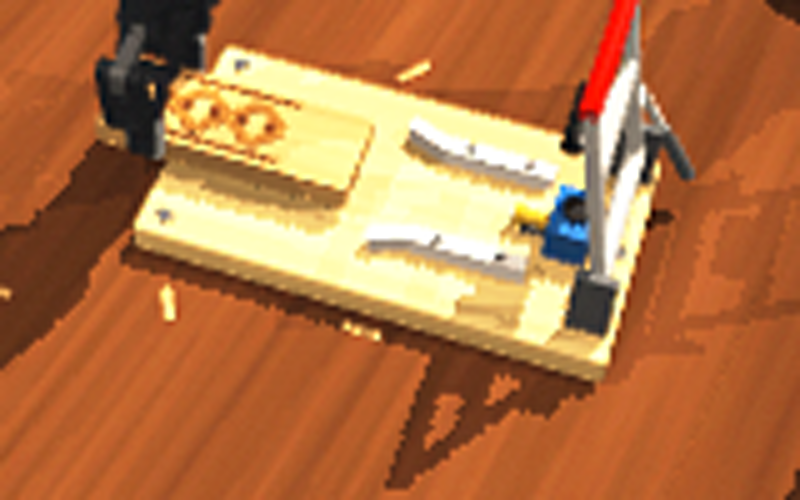

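Emit:
step_arm([
  [0.002,0.0005,-0.001,0],
  [0.004,0.0005,-0.001,0],
  [0.0055,0.0005,-0.001,0],
  [0.0055,0.0005,-0.001,0],
  [0.0055,0.0005,-0.001,0],
])

```text
t: 10.25
tcp_pos: [0.4405, -0.0271, 0.0246]
tool_rot: [0.454, 0.545, -0.461, 0.533]
force: [-0.3, -0.3, -1.1]
finger_gap: 0.648
```

```bash
python3 - <<'E'
from h import *
s,M=tool();print(M[:,0].round(4),jig(s['tcp_pos']),s['force'],s['ft_torque'])
E
```

```text
[-0.0201  0.0036 -0.9998] [-1.35819815e+02  4.21055817e-03  2.46351596e+01] [-0.28461402 -0.34594054 -1.10260897] [-0.05537168  0.02731821 -0.01278724]
```

Emit:
step_arm([
  [0.001,0,0,0],
  [0.002,0,0,0],
  [0.003,0,0,0],
  [0.003,0,0,0],
])

```text
t: 10.58
tcp_pos: [0.4405, -0.0271, 0.0219]
tool_rot: [0.454, 0.545, -0.461, 0.533]
force: [-0.1, 0.1, 1.5]
finger_gap: 0.644
```

Emit:
step_arm([
  [-0.0001,0.006,0,0],
  [-0.0003,0.013,0,0],
  [-0.0004,0.02,0,0],
  [-0.0005,0.027,0,0],
  [-0.0007,0.034,0,0],
  [-0.0008,0.04,0,0],
  [-0.0009,0.045,0,0],
  [-0.0009,0.045,0,0],
])

```text
t: 11.25
tcp_pos: [0.487, -0.0199, 0.022]
tool_rot: [0.454, 0.544, -0.461, 0.534]
force: [-0.2, 0.9, -0.2]
finger_gap: 0.645
```

```bash
python3 - <<'E'
from h import *
s,M=tool();print(M.round(4),jig(s['tcp_pos']),s['force'],s['ft_torque'])
im=optics.snapshot('wrist');cv2.imwrite('pics/w7.png',im[:,:,::-1])
im=optics.snapshot('scene');cv2.imwrite('pics/s7.png',cv2.resize(im[190:290,270:430,::-1],None,fx=5,fy=5,interpolation=cv2.INTER_CUBIC))
E
```

```text
[[-0.0168  0.9866  0.1626]
 [ 0.0027  0.1626 -0.9867]
 [-0.9999 -0.0161 -0.0054]] [-88.74734913  -0.37346765  21.95772381] [-0.2166141   0.90938568 -0.19767714] [ 0.0554798  -0.16521781 -0.02074776]
```

View pics/w7.png

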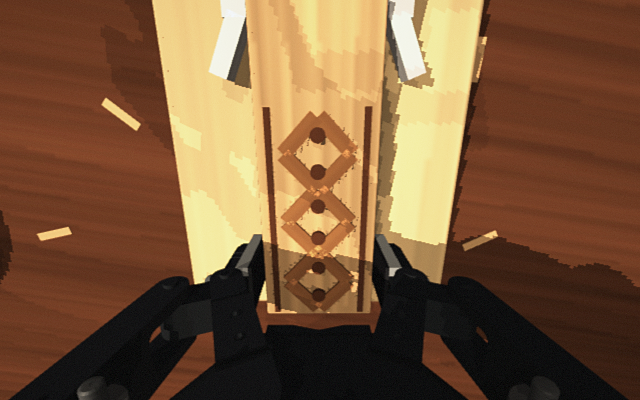

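View pics/s7.png

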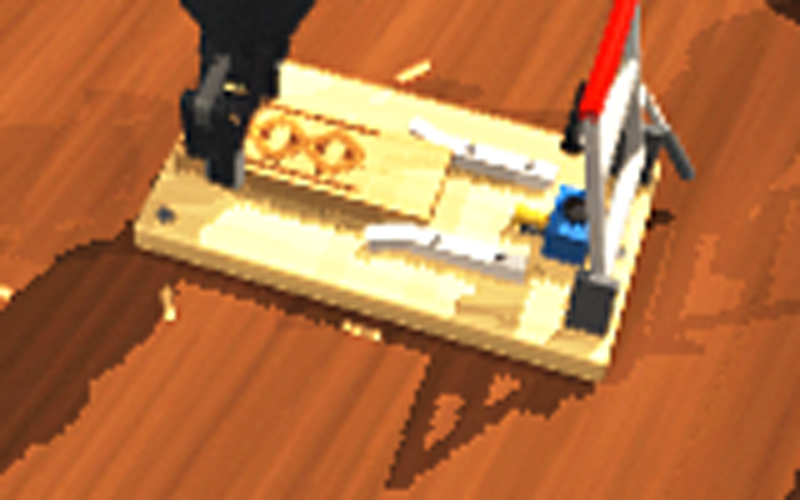

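The panel's front is centred between the guides (flares at (230,50) and (405,50)), with negligible side force. Continue.

Emit:
step_arm([
  [-0.0001,0.006,0,0],
  [-0.0002,0.012,0,0],
  [-0.0003,0.018,0,0],
  [-0.0004,0.024,0,0],
  [-0.0005,0.03,0,0],
  [-0.0005,0.034,0,0],
  [-0.0005,0.034,0,0],
])

```text
t: 11.93
tcp_pos: [0.5212, -0.0144, 0.0219]
tool_rot: [0.455, 0.544, -0.46, 0.534]
force: [1.8, 0.0, 1.0]
finger_gap: 0.643
```

```bash
python3 - <<'E'
from h import *
s,M=tool();print(M.round(4),jig(s['tcp_pos']),s['force'],s['ft_torque'])
E
```

```text
[[-0.0153  0.9866  0.1627]
 [ 0.0025  0.1628 -0.9867]
 [-0.9999 -0.0147 -0.0049]] [-54.1009831   -0.48358695  21.88474312] [1.8479612  0.03225975 0.96717689] [ 0.04014151 -0.25132996  0.05193327]
```

Emit:
step_arm([
  [0,0.0015,0,0],
  [0,0.003,0,0],
  [0,0.0045,0,0],
  [0,0.005,0,0],
  [0,0.005,0,0],
])

```text
t: 12.35
tcp_pos: [0.5257, -0.0135, 0.0219]
tool_rot: [0.455, 0.544, -0.46, 0.534]
force: [-3.4, -0.0, 4.1]
finger_gap: 0.643
```

Emit:
step_arm([
  [0,0.001,0,0],
  [0,0.001,0,0],
  [0,0.001,0,0],
])

```text
t: 12.6
tcp_pos: [0.5268, -0.0133, 0.0219]
tool_rot: [0.455, 0.544, -0.46, 0.534]
force: [-3.0, -0.2, 2.8]
finger_gap: 0.647
```

Emit:
step_arm([
  [0,0.001,0,0],
  [0,0.001,0,0],
  [0,0.001,0,0],
])

```text
t: 12.85
tcp_pos: [0.5276, -0.0131, 0.0219]
tool_rot: [0.455, 0.544, -0.46, 0.534]
force: [-2.6, -0.7, 4.2]
finger_gap: 0.65
```

```bash
python3 - <<'E'
from h import *
s,M=tool();print(M[:,0].round(4),jig(s['tcp_pos']),R.from_euler('z',-YAW,degrees=True).apply(s['force']),s['ft_torque'])
im=optics.snapshot('scene');cv2.imwrite('pics/s8.png',cv2.resize(im[205:265,330:410,::-1],None,fx=9,fy=9,interpolation=cv2.INTER_CUBIC))
im=optics.snapshot('top');cv2.imwrite('pics/t8.png',cv2.resize(im[130:230,295:365,::-1],None,fx=6,fy=6,interpolation=cv2.INTER_CUBIC))
E
```

```text
[-0.0162  0.0028 -0.9999] [-47.51932095  -0.21306767  21.87133316] [-2.69960774 -0.22600007  4.23332397] [-0.20590172  0.48301079 -0.03732874]
```

View pics/s8.png

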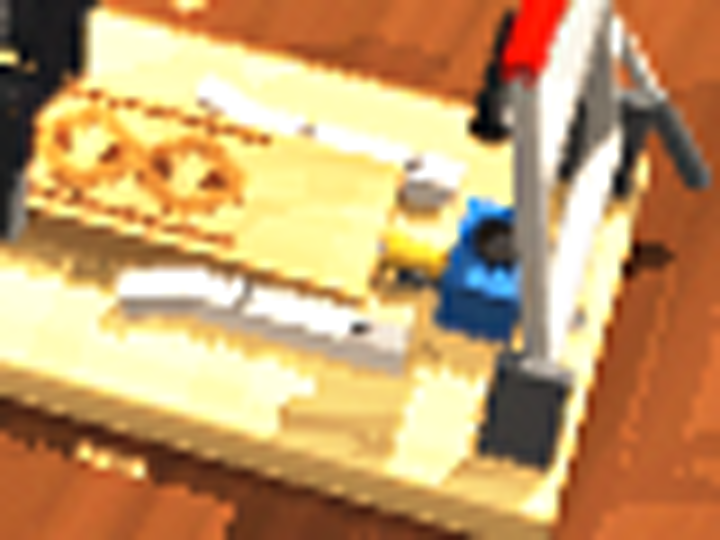

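Emit:
step_arm([
  [-0.0002,0.001,0,0],
  [-0.0002,0.001,0,0],
  [-0.0002,0.001,0,0],
])

```text
t: 13.2
tcp_pos: [0.5292, -0.0129, 0.0219]
tool_rot: [0.455, 0.544, -0.46, 0.534]
force: [-1.1, 0.4, 0.5]
finger_gap: 0.646
```

Emit:
step_arm([
  [0,0.001,0,0],
  [0,0.001,0,0],
  [0,0.001,0,0],
])

```text
t: 13.45
tcp_pos: [0.5292, -0.0129, 0.0219]
tool_rot: [0.454, 0.544, -0.461, 0.534]
force: [-5.0, -2.3, 3.8]
finger_gap: 0.645
```

Emit:
step_arm([
  [0,0.001,0,0],
  [0,0.001,0,0],
  [0,0.001,0,0],
])

```text
t: 13.7
tcp_pos: [0.5292, -0.0129, 0.0219]
tool_rot: [0.454, 0.545, -0.461, 0.533]
force: [-5.2, -3.1, 4.7]
finger_gap: 0.643
```

```bash
python3 - <<'E'
from h import *
for i in range(1):
    s,M=tool();print(M[:,0].round(4),jig(s['tcp_pos']),R.from_euler('z',-YAW,degrees=True).apply(s['force']),s['ft_torque'])
im=optics.snapshot('scene');cv2.imwrite('pics/s9.png',cv2.resize(im[205:265,330:410,::-1],None,fx=9,fy=9,interpolation=cv2.INTER_CUBIC))
im=optics.snapshot('top');cv2.imwrite('pics/t9.png',cv2.resize(im[130:230,295:365,::-1],None,fx=6,fy=6,interpolation=cv2.INTER_CUBIC))
E
```

```text
[-0.0195  0.0026 -0.9998] [-45.94731182  -0.25840605  21.88810396] [-5.61874872 -2.21636015  4.6542463 ] [-0.50051346  0.67304592 -0.10502113]
```

View pics/s9.png

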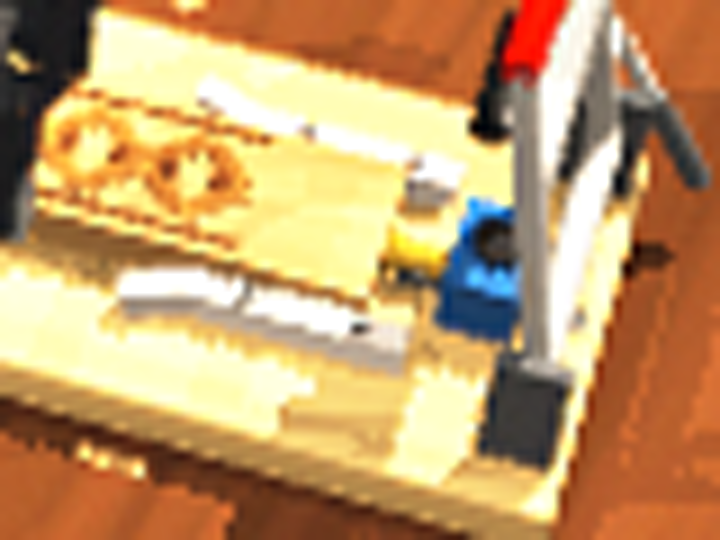

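View pics/t9.png

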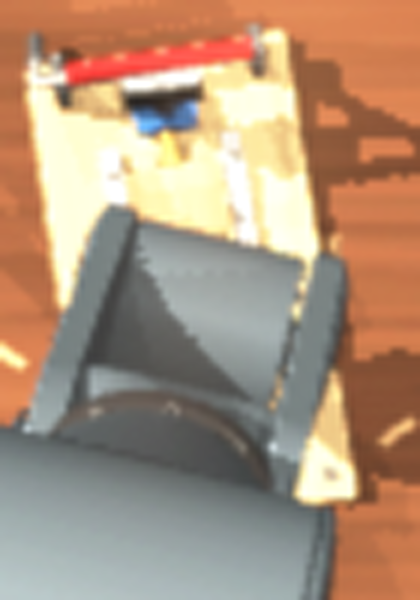

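Emit:
step_arm([
  [-0.0003,0.0018,0,0],
  [-0.0003,0.0018,0,0],
  [-0.0003,0.0018,0,0],
])

```text
t: 14.05
tcp_pos: [0.5292, -0.0128, 0.0219]
tool_rot: [0.453, 0.546, -0.462, 0.532]
force: [-5.4, -2.2, 3.7]
finger_gap: 0.644
```

```bash
python3 - <<'E'
from h import *
s,M=tool();print(M[:,0].round(4),jig(s['tcp_pos']),R.from_euler('z',-YAW,degrees=True).apply(s['force']),s['ft_torque'])
E
```

```text
[-0.0233  0.0028 -0.9997] [-45.95073251  -0.15216863  21.90934959] [-5.6604732  -1.30277539  3.74702551] [-0.65867203  0.77748409 -0.14394398]
```

Emit:
step_arm([
  [-0.0003,0.0003,0,0],
  [-0.0003,0.0003,0,0],
  [-0.0003,0.0003,0,0],
])

```text
t: 14.3
tcp_pos: [0.5292, -0.0128, 0.022]
tool_rot: [0.453, 0.546, -0.462, 0.532]
force: [-3.8, -2.6, 0.4]
finger_gap: 0.643
```

Emit:
step_arm([
  [0,0,0,0],
  [0,0,0,0],
  [0,0,0,0],
  [0,0,0,0],
  [0,0,0,0],
  [0,0,0,0],
], jaw=0.078)

```text
t: 14.8
tcp_pos: [0.5296, -0.0128, 0.0221]
tool_rot: [0.453, 0.546, -0.462, 0.532]
force: [0.3, 1.2, 0.9]
finger_gap: 0.914
```

Emit:
step_arm([
  [-0.01,0,0,0],
  [-0.03,0,0,0],
  [-0.06,0,0,0],
  [-0.1,0,0,0],
  [-0.14,0,0,0],
  [-0.17,0,0,0],
  [-0.17,0,0,0],
  [-0.17,0,0,0],
])

```text
t: 15.47
tcp_pos: [0.5348, -0.0134, 0.1947]
tool_rot: [0.454, 0.544, -0.461, 0.534]
force: [0.4, 0.3, -0.6]
finger_gap: 0.913
```

```bash
python3 - <<'E'
from h import *
import pickle
s,M=tool();print(jig(s['tcp_pos']))
c=optics.camera_params('wrist');im=optics.snapshot('wrist');cv2.imwrite('pics/w10.png',im[:,:,::-1]);pickle.dump(c,open('w10.pkl','wb'))
E
```

```text
[-40.51939119  -1.71201453 194.74351112]
```

View pics/w10.png

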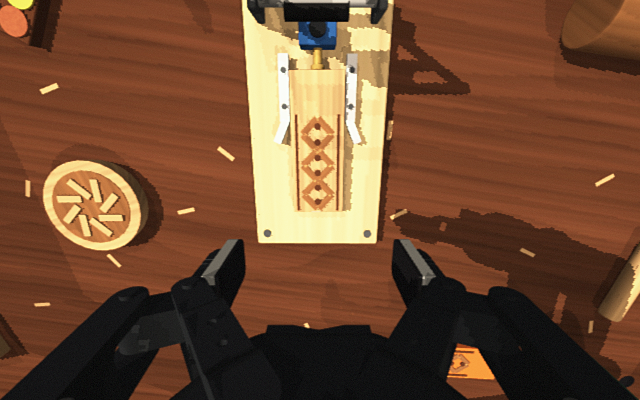

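```bash
python3 - <<'E'
from h import *
import pickle
im=cv2.imread('pics/w10.png')
cv2.imwrite('pics/w10c.png',cv2.resize(im[0:100,250:390],None,fx=5.7,fy=5.7,interpolation=cv2.INTER_CUBIC))
E
```

```text
(no output)
```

View pics/w10c.png

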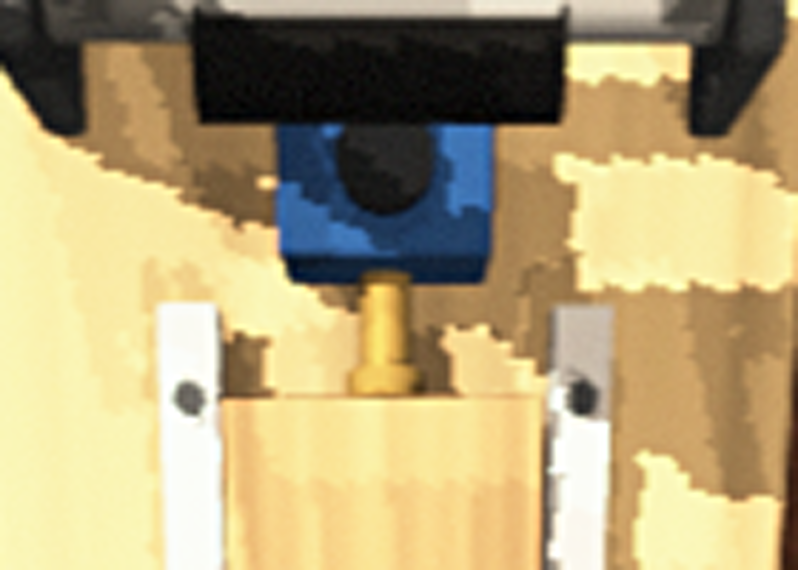

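The crop shows the panel end flush on the brass screw head at crop (385,395), between the guides. Now back to the bar.

```bash
python3 - <<'E'
from h import *
p=world([104.5,0,250]);plan(p,YAW)
E
```

```text
shift [-0.0602  0.1451 -0.0014] heading z -80.64 turns(deg world, rad about tool x) [(np.float64(89.94), np.float64(-1.5698), np.float64(1.176)), (np.float64(-90.06), np.float64(1.5718), np.float64(1.176))]
```

Emit:
step_arm([
  [-0.03,0.02,0,-0.12],
  [-0.06,0.05,0,-0.24],
  [-0.06,0.09,0,-0.36],
  [-0.06,0.12,-0.001,-0.48],
  [-0.06,0.145,-0.001,-0.6],
  [-0.06,0.145,-0.001,-0.72],
  [-0.06,0.145,-0.001,-0.84],
  [-0.06,0.145,-0.001,-0.96],
], jaw=0.05)

```text
t: 16.18
tcp_pos: [0.6765, 0.0116, 0.2462]
tool_rot: [0.154, 0.7, -0.156, 0.68]
force: [-0.2, -0.2, 0.0]
finger_gap: 0.587
```

```bash
python3 - <<'E'
from h import *
p=world([104.5,0,250]);plan(p,YAW)
E
```

```text
shift [-0.0038  0.0005  0.0009] heading z -25.29 turns(deg world, rad about tool x) [(np.float64(34.59), np.float64(-0.6037), np.float64(0.294)), (np.float64(-145.41), np.float64(2.5379), np.float64(0.294))]
```

Emit:
step_arm([
  [-0.003,0,0.001,-0.12],
  [-0.003,0,0.001,-0.24],
  [-0.003,0,0.001,-0.36],
  [-0.003,0,0.001,-0.48],
  [-0.003,0,0.001,-0.604],
  [-0.003,0,0.001,-0.604],
  [-0.003,0,0.001,-0.604],
])

```text
t: 16.77
tcp_pos: [0.6764, 0.0113, 0.247]
tool_rot: [-0.054, 0.716, 0.059, 0.694]
force: [0.3, 0.1, 0.6]
finger_gap: 0.589
```

```bash
python3 - <<'E'
from h import *
s,M=tool();print(M.round(4),jig(s['tcp_pos']))
p=world([104.5,0,161]);plan(p,YAW)
c=optics.camera_params('wrist');im=optics.snapshot('wrist');cv2.imwrite('pics/w11.png',im[:,:,::-1])
print(proj(c,[world([103.8,42,173]),world([103.8,-42,173])]))
E
```

```text
[[-0.0322 -0.1588  0.9868]
 [ 0.0041  0.9873  0.159 ]
 [-0.9995  0.0091 -0.0311]] [ 1.03218276e+02 -1.77355767e-01  2.46973293e+02]
shift [ 0.0859 -0.0006  0.004 ] heading z 9.15 turns(deg world, rad about tool x) [(np.float64(0.15), np.float64(-0.0026), np.float64(-0.307)), (np.float64(-179.85), np.float64(3.139), np.float64(-0.307))]
[[322.69124599 153.29377264]
 [322.53712308 251.29119108]]
```

View pics/w11.png

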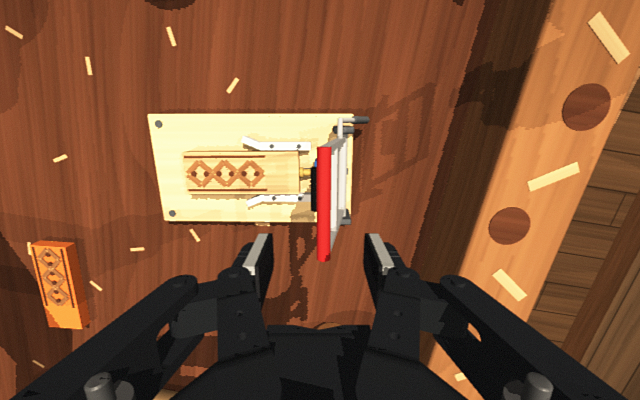

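The bar (column 324) is where predicted (322.6). Descend and pinch.

Emit:
step_arm([
  [0.03,0,0.002,0],
  [0.055,0,0.003,0],
  [0.075,0,0.004,0],
  [0.086,0,0.004,0],
  [0.086,0,0.004,0],
  [0.086,0,0.004,0],
])

```text
t: 17.32
tcp_pos: [0.6778, 0.0123, 0.1609]
tool_rot: [-0.054, 0.716, 0.058, 0.693]
force: [0.3, 0.6, 0.1]
finger_gap: 0.592
```

Emit:
step_arm([
  [0,0,0,0],
  [0,0,0,0],
  [0,0,0,0],
  [0,0,0,0],
  [0,0,0,0],
  [0,0,0,0],
], jaw=0, grip_force=30)

```text
t: 17.82
tcp_pos: [0.6781, 0.0121, 0.1625]
tool_rot: [-0.054, 0.716, 0.058, 0.694]
force: [-1.9, -1.8, 5.7]
finger_gap: 0.127
```

```bash
python3 - <<'E'
from h import *
s,M=tool();print(M.round(4),jig(s['tcp_pos']),s['force'],s['finger_gap'])
im=optics.snapshot('wrist');cv2.imwrite('pics/w12.png',im[:,:,::-1])
E
```

```text
[[-0.0309 -0.1581  0.9869]
 [ 0.0035  0.9874  0.1583]
 [-0.9995  0.0084 -0.0299]] [105.06690358   0.28803915 162.52028908] [-1.90485328 -1.76612548  5.73441574] 0.12701237605077106
```

View pics/w12.png

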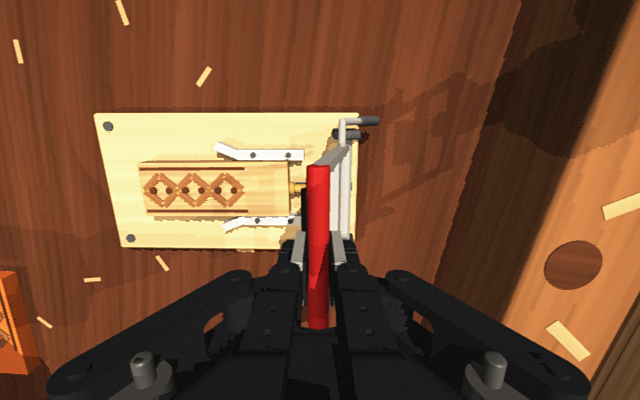

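```bash
cat >> h.py <<'E'
def arc(thetas,off=(1.3,-10.7)):
    s,M=tool(); t=jig(s['tcp_pos']);bx,bz=t[0]-off[0],t[2]-off[1]
    print('theta now by angle',np.arctan2(bz-50,125-bx).round(3),'radius',np.hypot(bz-50,125-bx).round(1),'tcp',t.round(1),'F jig',R.from_euler('z',-YAW,degrees=True).apply(s['force']).round(1),'T',s['ft_torque'].round(2),'gap',round(s['finger_gap'],3),'ax',M[:,0].round(3))
    for th in thetas:
        w=world([125-125*np.cos(th)+off[0],0,50+125*np.sin(th)+off[1]]); print(round(th,3),(M.T@(w-s['tcp_pos'])).round(4).tolist())
E
python3 - <<'E'
from h import *
arc(np.arange(1.36,.98,-.05))
E
```

```text
theta now by angle 1.4 radius 125.1 tcp [105.    0.3 162.5] F jig [-2.6  0.5  6.2] T [-0.09  0.37  0.01] gap 0.124 ax [-0.031  0.004 -1.   ]
1.36 [0.0012, -0.0003, -0.0049]
1.31 [0.0028, -0.0003, -0.0109]
1.26 [0.0047, -0.0004, -0.0168]
1.21 [0.007, -0.0004, -0.0227]
1.16 [0.0095, -0.0005, -0.0284]
1.11 [0.0123, -0.0005, -0.034]
1.06 [0.0154, -0.0005, -0.0394]
1.01 [0.0187, -0.0006, -0.0447]
```

Emit:
step_arm([
  [0.0012,0,-0.005,0],
  [0.0028,0,-0.011,0],
  [0.0047,0,-0.017,0],
  [0.007,0,-0.0227,0],
  [0.0095,0,-0.0284,0],
  [0.0123,0,-0.034,0],
  [0.0154,0,-0.0394,0],
  [0.0187,0,-0.0447,0],
])

```text
t: 18.53
tcp_pos: [0.6329, 0.0047, 0.1452]
tool_rot: [-0.054, 0.716, 0.058, 0.694]
force: [3.1, 1.2, 2.6]
finger_gap: 0.121
```

```bash
python3 - <<'E'
from h import *
arc(np.arange(.97,.6,-.045))
E
```

```text
theta now by angle 1.006 radius 125.3 tcp [ 59.2   0.4 145.2] F jig [3.3 0.7 2.6] T [ 0.17 -0.85  0.01] gap 0.121 ax [-0.031  0.003 -1.   ]
0.97 [0.0029, -0.0004, -0.0035]
0.925 [0.0063, -0.0004, -0.008]
0.88 [0.0099, -0.0005, -0.0123]
0.835 [0.0137, -0.0005, -0.0164]
0.79 [0.0177, -0.0006, -0.0204]
0.745 [0.0218, -0.0006, -0.0242]
0.7 [0.0262, -0.0007, -0.0278]
0.655 [0.0307, -0.0007, -0.0311]
0.61 [0.0353, -0.0008, -0.0343]
```

Tracking the arc well (radius 125.3).

Emit:
step_arm([
  [0.0029,0,-0.0035,0],
  [0.0063,0,-0.008,0],
  [0.0099,0,-0.0123,0],
  [0.0137,0,-0.0164,0],
  [0.0177,0,-0.0204,0],
  [0.0218,0,-0.0242,0],
  [0.0262,0,-0.0278,0],
  [0.0307,0,-0.0311,0],
])

```text
t: 19.2
tcp_pos: [0.6006, -0.0004, 0.1147]
tool_rot: [-0.054, 0.716, 0.058, 0.694]
force: [2.4, -0.2, 0.2]
finger_gap: 0.127
```

```bash
python3 - <<'E'
from h import *
arc(np.arange(.62,.33,-.035))
E
```

```text
theta now by angle 0.647 radius 125.1 tcp [ 26.5   0.5 114.7] F jig [ 2.4 -0.6  0.2] T [-0.14 -0.54  0.  ] gap 0.127 ax [-0.032  0.003 -0.999]
0.62 [0.0028, -0.0006, -0.0018]
0.585 [0.0065, -0.0006, -0.0042]
0.55 [0.0103, -0.0006, -0.0064]
0.515 [0.0141, -0.0007, -0.0085]
0.48 [0.018, -0.0007, -0.0105]
0.445 [0.022, -0.0007, -0.0123]
0.41 [0.026, -0.0008, -0.014]
0.375 [0.0301, -0.0008, -0.0156]
0.34 [0.0342, -0.0009, -0.017]
```

Emit:
step_arm([
  [0.0028,0,-0.0018,0],
  [0.0065,0,-0.0042,0],
  [0.0103,0,-0.0064,0],
  [0.0141,0,-0.0085,0],
  [0.018,0,-0.0105,0],
  [0.022,0,-0.0123,0],
  [0.026,0,-0.014,0],
  [0.0301,0,-0.0156,0],
])

```text
t: 19.87
tcp_pos: [0.5838, -0.003, 0.0846]
tool_rot: [-0.054, 0.716, 0.058, 0.693]
force: [0.9, -1.3, -0.5]
finger_gap: 0.127
```

Emit:
step_arm([
  [0,0,0,0],
  [0,0,0,0],
])

```text
t: 20.03
tcp_pos: [0.5834, -0.003, 0.084]
tool_rot: [-0.054, 0.716, 0.058, 0.693]
force: [0.4, -2.6, -2.1]
finger_gap: 0.126
```

```bash
python3 - <<'E'
from h import *
arc(np.arange(.36,.28,-.01))
E
```

```text
theta now by angle 0.364 radius 125.4 tcp [ 9.1  0.7 84. ] F jig [-0.  -2.7 -2.1] T [-0.28 -0.34 -0.02] gap 0.126 ax [-0.033  0.003 -0.999]
0.36 [0.0006, -0.0007, 0.0002]
0.35 [0.0018, -0.0007, -0.0002]
0.34 [0.003, -0.0007, -0.0006]
0.33 [0.0042, -0.0007, -0.0009]
0.32 [0.0054, -0.0007, -0.0013]
0.31 [0.0066, -0.0007, -0.0016]
0.3 [0.0078, -0.0008, -0.002]
0.29 [0.009, -0.0008, -0.0023]
```

Emit:
step_arm([
  [0.0012,-0.0003,0,0],
  [0.0024,-0.0005,-0.0004,0],
  [0.0036,-0.0007,-0.0008,0],
  [0.0048,-0.0007,-0.0011,0],
  [0.006,-0.0007,-0.0015,0],
  [0.0072,-0.0007,-0.0018,0],
  [0.0084,-0.0007,-0.0022,0],
  [0.0096,-0.0007,-0.0025,0],
])

```text
t: 20.7
tcp_pos: [0.5802, -0.0037, 0.0742]
tool_rot: [-0.054, 0.717, 0.058, 0.693]
force: [-0.7, 1.8, -0.8]
finger_gap: 0.125
```

Emit:
step_arm([
  [0,0,0,0],
  [0,0,0,0],
])

```text
t: 20.87
tcp_pos: [0.5802, -0.0037, 0.074]
tool_rot: [-0.054, 0.717, 0.058, 0.693]
force: [0.3, 1.8, -2.2]
finger_gap: 0.13
```

```bash
python3 - <<'E'
from h import *
arc(np.arange(.28,.21,-.01))
E
```

```text
theta now by angle 0.281 radius 125.4 tcp [ 5.8  0.6 74. ] F jig [ 0.6  1.7 -2.2] T [ 0.1  -0.15  0.01] gap 0.13 ax [-0.035  0.003 -0.999]
0.28 [0.0002, -0.0006, 0.0003]
0.27 [0.0014, -0.0006, 0.0]
0.26 [0.0026, -0.0006, -0.0002]
0.25 [0.0038, -0.0006, -0.0005]
0.24 [0.0051, -0.0006, -0.0008]
0.23 [0.0063, -0.0006, -0.001]
0.22 [0.0075, -0.0007, -0.0013]
0.21 [0.0087, -0.0007, -0.0015]
```

Emit:
step_arm([
  [0.0006,0,0,0],
  [0.0012,0,0,0],
  [0.0018,0,-0.0001,0],
  [0.0024,0,-0.0002,0],
  [0.003,0,-0.0003,0],
  [0.003,0,-0.0003,0],
])

```text
t: 21.37
tcp_pos: [0.5794, -0.0038, 0.0708]
tool_rot: [-0.054, 0.717, 0.058, 0.692]
force: [-1.3, -0.0, -1.9]
finger_gap: 0.124
```

Emit:
step_arm([
  [0.0006,0,-0.0001,0],
  [0.0012,0,-0.0002,0],
  [0.0018,0,-0.0004,0],
  [0.0024,0,-0.0005,0],
  [0.0024,0,-0.0005,0],
  [0.0024,0,-0.0005,0],
])

```text
t: 21.87
tcp_pos: [0.5789, -0.0039, 0.0684]
tool_rot: [-0.054, 0.717, 0.058, 0.692]
force: [-1.7, -0.5, -1.2]
finger_gap: 0.123
```

Emit:
step_arm([
  [0.0004,0,-0.0001,0],
  [0.0008,0,-0.0001,0],
  [0.0012,0,-0.0002,0],
  [0.0016,0,-0.0002,0],
  [0.0016,0,-0.0002,0],
  [0.0016,0,-0.0002,0],
])

```text
t: 22.37
tcp_pos: [0.5784, -0.0039, 0.0667]
tool_rot: [-0.054, 0.717, 0.058, 0.692]
force: [-2.3, -1.0, -1.8]
finger_gap: 0.123
```

```bash
python3 - <<'E'
from h import *
arc(np.arange(.23,.13,-.01))
im=optics.snapshot('scene');cv2.imwrite('pics/s13.png',cv2.resize(im[195:265,330:410,::-1],None,fx=8,fy=8,interpolation=cv2.INTER_CUBIC))
E
```

```text
theta now by angle 0.22 radius 125.2 tcp [ 4.1  0.6 66.7] F jig [-2.4 -0.6 -1.8] T [-0.07  0.04  0.03] gap 0.123 ax [-0.036  0.003 -0.999]
0.23 [-0.0012, -0.0006, 0.0005]
0.22 [0.0001, -0.0006, 0.0002]
0.21 [0.0013, -0.0006, -0.0]
0.2 [0.0025, -0.0006, -0.0002]
0.19 [0.0038, -0.0006, -0.0004]
0.18 [0.005, -0.0007, -0.0006]
0.17 [0.0062, -0.0007, -0.0008]
0.16 [0.0075, -0.0007, -0.0009]
0.15 [0.0087, -0.0007, -0.0011]
0.14 [0.01, -0.0007, -0.0012]
```

View pics/s13.png

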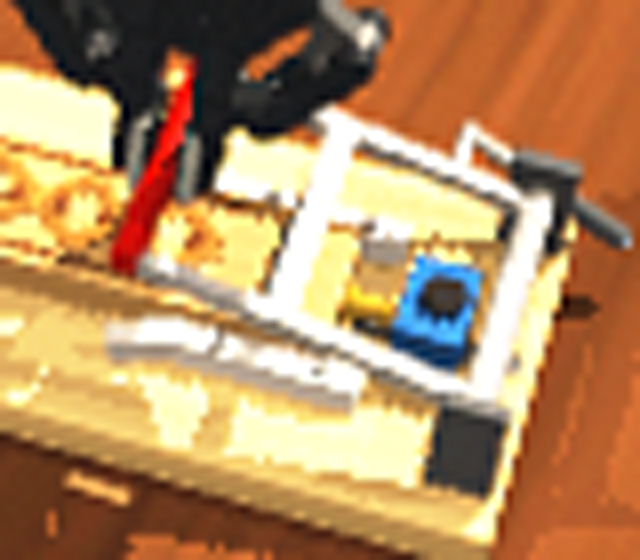

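Emit:
step_arm([
  [0.0004,0,0,0],
  [0.0008,0,0,0],
  [0.0012,0,0,0],
  [0.0016,0,-0.0001,0],
  [0.0016,0,-0.0001,0],
  [0.0016,0,-0.0001,0],
])

```text
t: 22.92
tcp_pos: [0.5782, -0.004, 0.0651]
tool_rot: [-0.054, 0.717, 0.058, 0.692]
force: [-2.7, -0.8, -2.3]
finger_gap: 0.125
```

Emit:
step_arm([
  [0.0004,0,0,0],
  [0.0008,0,0,0],
  [0.0012,0,0,0],
  [0.0016,0,-0.0001,0],
  [0.0016,0,-0.0001,0],
  [0.0016,0,-0.0001,0],
])

```text
t: 23.42
tcp_pos: [0.5778, -0.004, 0.0633]
tool_rot: [-0.054, 0.718, 0.058, 0.692]
force: [-2.1, -1.8, -2.7]
finger_gap: 0.124
```

Emit:
step_arm([
  [0.0003,0,0,0],
  [0.0006,0,0,0],
  [0.0009,0,0,0],
  [0.0012,0,-0.0001,0],
  [0.0012,0,-0.0001,0],
  [0.0012,0,-0.0001,0],
])

```text
t: 23.92
tcp_pos: [0.5776, -0.004, 0.062]
tool_rot: [-0.054, 0.718, 0.058, 0.692]
force: [-3.5, -1.8, -2.1]
finger_gap: 0.121
```

Emit:
step_arm([
  [0.0003,0,-0.0002,0],
  [0.0006,0,-0.0004,0],
  [0.0009,0,-0.0006,0],
  [0.0012,0,-0.0008,0],
  [0.0012,0,-0.0008,0],
  [0.0012,0,-0.0008,0],
])

```text
t: 24.42
tcp_pos: [0.5775, -0.0041, 0.061]
tool_rot: [-0.054, 0.717, 0.058, 0.692]
force: [0.2, -0.1, -1.2]
finger_gap: 0.124
```

Emit:
step_arm([
  [0.0003,0,0,0],
  [0.0006,0,0,0],
  [0.0009,0,-0.0001,0],
  [0.0012,0,-0.0001,0],
  [0.0012,0,-0.0001,0],
  [0.0012,0,-0.0001,0],
])

```text
t: 24.92
tcp_pos: [0.5773, -0.0042, 0.0598]
tool_rot: [-0.054, 0.717, 0.058, 0.692]
force: [-2.1, -1.0, -1.9]
finger_gap: 0.12
```

Emit:
step_arm([
  [0.0003,0,0,0],
  [0.0006,0,0,0],
  [0.0009,0,-0.0001,0],
  [0.0012,0,-0.0001,0],
  [0.0012,0,-0.0001,0],
  [0.0012,0,-0.0001,0],
])

```text
t: 25.42
tcp_pos: [0.5772, -0.0041, 0.0594]
tool_rot: [-0.054, 0.717, 0.058, 0.692]
force: [-3.1, -0.9, 4.2]
finger_gap: 0.124
```

```bash
python3 - <<'E'
from h import *
arc(np.arange(.18,.06,-.01))
E
```

```text
theta now by angle 0.161 radius 125.1 tcp [ 2.8  0.6 59.4] F jig [-3.2 -0.4  4.2] T [-0.03  0.34 -0.03] gap 0.124 ax [-0.035  0.003 -0.999]
0.18 [-0.0023, -0.0006, 0.0004]
0.17 [-0.0011, -0.0006, 0.0002]
0.16 [0.0001, -0.0006, 0.0001]
0.15 [0.0014, -0.0006, -0.0001]
0.14 [0.0026, -0.0006, -0.0002]
0.13 [0.0039, -0.0006, -0.0003]
0.12 [0.0051, -0.0006, -0.0005]
0.11 [0.0064, -0.0007, -0.0006]
0.1 [0.0076, -0.0007, -0.0006]
0.09 [0.0089, -0.0007, -0.0007]
0.08 [0.0101, -0.0007, -0.0008]
0.07 [0.0114, -0.0007, -0.0008]
```

Contact felt at θ≈0.16: the bar moved 0.4 of 1.2 mm and Fz went from −1.9 to +4.2. Ease off and look.

Emit:
step_arm([
  [-0.0002,0,-0.0005,0],
  [-0.0002,0,-0.0005,0],
  [-0.0002,0,-0.0005,0],
])

```text
t: 25.67
tcp_pos: [0.5772, -0.0042, 0.0595]
tool_rot: [-0.054, 0.717, 0.058, 0.693]
force: [0.9, 0.4, -0.5]
finger_gap: 0.123
```

```bash
python3 - <<'E'
from h import *
arc([])
im=optics.snapshot('scene');cv2.imwrite('pics/s14.png',cv2.resize(im[195:265,330:410,::-1],None,fx=8,fy=8,interpolation=cv2.INTER_CUBIC))
E
```

```text
theta now by angle 0.163 radius 125.1 tcp [ 2.8  0.6 59.5] F jig [ 0.9  0.2 -0.5] T [ 0.05 -0.15 -0.07] gap 0.123 ax [-0.034  0.003 -0.999]
```

View pics/s14.png

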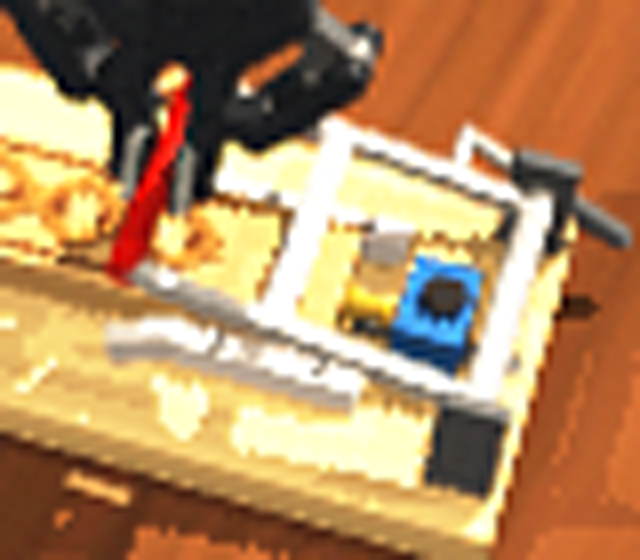

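Emit:
step_arm([
  [0.0003,0,0,0],
  [0.0006,0,0,0],
  [0.0008,0,0,0],
  [0.0008,0,0,0],
])

```text
t: 26.05
tcp_pos: [0.5772, -0.0042, 0.0594]
tool_rot: [-0.054, 0.717, 0.058, 0.693]
force: [-1.6, 1.1, 4.7]
finger_gap: 0.126
```

Emit:
step_arm([
  [0,0,0,0],
  [0,0,0,0],
])

```text
t: 26.22
tcp_pos: [0.5772, -0.0042, 0.0595]
tool_rot: [-0.054, 0.717, 0.058, 0.693]
force: [-0.9, 0.1, 2.9]
finger_gap: 0.126
```

Firm contact, only about 3 N. Release with a limited opening, then straight up.

Emit:
step_arm([
  [0,0,0,0],
  [0,0,0,0],
  [0,0,0,0],
  [0,0,0,0],
  [0,0,0,0],
], jaw=0.04)

```text
t: 26.63
tcp_pos: [0.5773, -0.0042, 0.0593]
tool_rot: [-0.054, 0.717, 0.058, 0.693]
force: [-0.7, -0.6, -0.2]
finger_gap: 0.465
```

Emit:
step_arm([
  [-0.008,0,0,0],
  [-0.025,0,0,0],
  [-0.05,0,0,0],
  [-0.08,0,0,0],
  [-0.11,0,0,0],
  [-0.14,0,0,0],
  [-0.15,0,0,0],
  [-0.15,0,0,0],
])

```text
t: 27.3
tcp_pos: [0.5845, -0.005, 0.2129]
tool_rot: [-0.055, 0.714, 0.057, 0.696]
force: [0.2, 0.8, -0.0]
finger_gap: 0.468
```

```bash
python3 - <<'E'
from h import *
import pickle
c=optics.camera_params('wrist');im=optics.snapshot('wrist');cv2.imwrite('pics/w15.png',cv2.resize(im[90:260,180:480,::-1],None,fx=2.6,fy=2.6,interpolation=cv2.INTER_CUBIC))
im=optics.snapshot('scene');cv2.imwrite('pics/s15.png',cv2.resize(im[185:285,285:415,::-1],None,fx=5.5,fy=5.5,interpolation=cv2.INTER_CUBIC))
b=[0,42,-42]
for th in (0,.1,.16,.25):
    print(th,proj(c,[world([125-125*np.cos(th),y,50+125*np.sin(th)]) for y in (42,-42)]).round(1).tolist())
E
```

```text
0 [[313.5, 141.4], [314.1, 214.4]]
0.1 [[313.6, 142.4], [314.2, 218.2]]
0.16 [[314.2, 143.1], [314.8, 220.5]]
0.25 [[316.1, 144.2], [316.6, 224.3]]
```

View pics/w15.png

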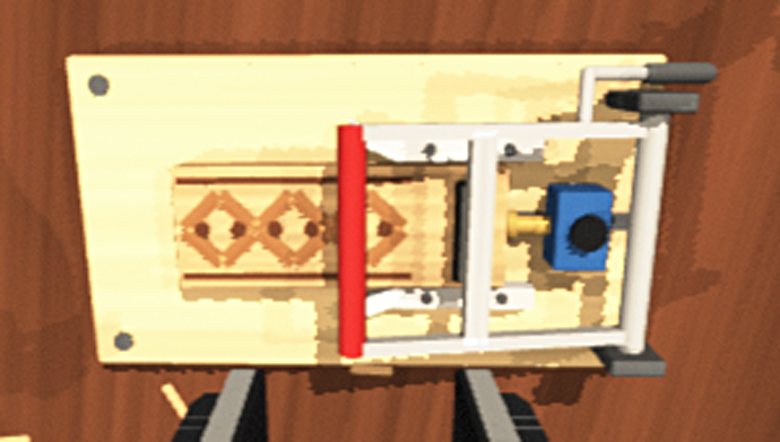

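View pics/s15.png

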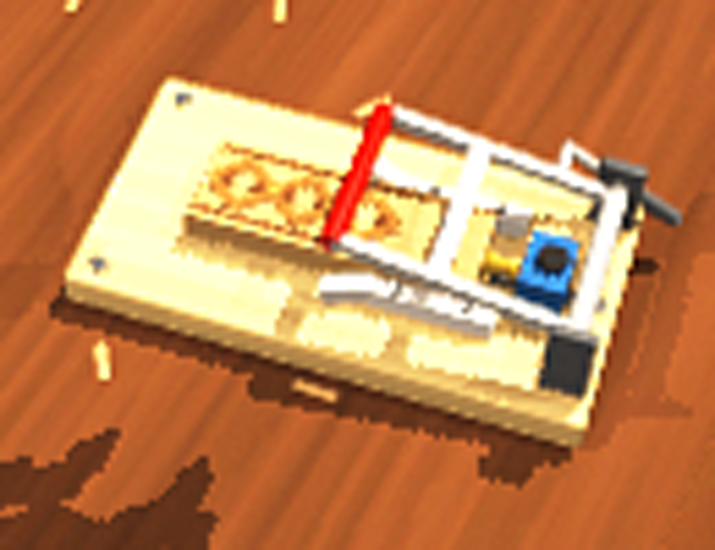

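The clip rests on the panel's plain end and the panel end is still on the brass head (crop (508,228)). The gripper is clear.

```bash
python3 - <<'E'
from station import manip
print(manip.sign_off())
E
```

```text
the job is handed in; nothing more can be done
None
```

The panel is loaded in the jig, home against the stop screw, with the clip resting on its plain end. I handed the job in at about 27 s.

- **Clip open:** I swung it up to about 1.4 rad and it stayed open when let go.
- **Panel:** I picked the pale panel, set it flat on the bed and slid it plain end first between the guides. It stopped dead against the screw at about 5–6 N. That put its end at jig x ≈ 70.5 mm, against 71.5 mm measured for the screw head by camera.
- **Clip closed:** I held the bar all the way down and took the last part in 1–3 mm steps. Contact came at about 0.16 rad and about 4–5 N. I eased to about 3 N before letting go, and the bar stayed put.

In the last pictures the panel end is flush on the screw head and the foot is on the plain end. The gripper is clear at 0.21 m and nothing else on the bench was touched. No checks failed; the tool had drifted 1–2° from vertical during the work, which caused no trouble.

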